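# Drive the stuck hinge pin out of a rotor yoke

## Task

Take the yellow-handled drift punch out of its blue rack and, with its nose in the hole on top of the aluminium yoke, drive the stuck hinge pin down out of the orange lug until the pin's red head comes to rest on the rubber pad beneath the yoke. Push slowly and steadily, never hard (about 10 N is needed, 25 N is too much, on the pin or on the yoke), then stand the punch back in its rack hole, collar down on the rack, and let it go. Leave the bottle, the beaker and the tip box alone.

Things in the scene. Friction and masses are not known exactly. Their poses are not given: they have to be found in the camera images.
- punch_grip (a point): Drift punch, loose, 0.15 kg, upright in the rack hole. Point: middle of its yellow square handle, 16 x 16 mm, 60 mm tall, sides along the point's x and y; z runs up the punch. The top of the black collar (32 mm across, 6 mm thick; fingertips may bear on it) is 30 mm below the point, under it the round steel nose, 8 mm across, 45 mm long.
- punch_tip (a point): Centre of the end of the punch's nose, 81 mm below the middle of the handle. The last 1.5 mm taper to 6 mm across.
- rack_hole (a point): Centre of the mouth of the only hole in the blue punch rack, a fixed block 70 x 70 mm and 50 mm tall on a thin 100 mm square foot; the point is on its top face. The hole goes right through, 14 mm across; with the punch home the collar lies on this face.
- jaw_mid (a point): Point in the middle of the stand's jaws, 95 mm above the table, level with the flat top of the yoke; y runs along the jaws. The fixed aluminium yoke (36 mm across, 64 mm along the jaws) is clamped anywhere along them: the centre of the hole in its top lies on the y axis through this point, up to 10 mm either way, just where is not measured: see it or feel for it.
- stand: Service stand, fixed: grey base 110 x 170 mm, aluminium deck with blue jaws, rubber pad under the yoke. Origin at the middle of its underside, y along the jaws. The yoke on it stands from 45 to 95 mm above the table; its hole is vertical, round, 10 mm across, right through, on the middle line of its top.
- pin (a joint): Travel of the stuck brass pin (9.4 mm diameter, red head below) down through the yoke, in m. At 0 its upper end is 5 mm below the yoke's top face; it starts between 0 and 0.006 and stops softly at 0.026, where its red head meets the rubber pad. It resists with about 9 N, plus 1.5 N for each 10 mm/s of speed, and stays where it is left.
- reagent_mid (a point): Bystander: glass reagent bottle with blue cap, 72 mm across, 140 mm tall; point half-way up.
- beaker_mid (a point): Bystander: clear plastic beaker, 68 mm across, 85 mm tall; point half-way up.
- tipbox_mid (a point): Bystander: white pipette-tip box with orange top, 85 x 120 mm, 52 mm tall; point half-way up.
There are look-alikes about, which are no part of the job. Of the things that look like the part that bears punch_grip, the smallest one is meant.

How it is judged:
By the outcome, as a careful person would: the job done as asked, in the order asked, and still so for the second after the job is handed in, with the robot touching nothing.
It also fails if it takes over 61 s, if anything falls off the work surface, if the arm or the gripper's body presses on something with over 40 N, if the wrist force passes 120 N, or if a joint passes its speed limit or range.

## Robot

A 7-joint arm with a two-finger parallel gripper is mounted at the origin on the work surface. World frame = base frame: x ahead of the robot, y to its left, z up, the work surface at z = 0. Lengths are in mm, angles in rad, forces in N, time in s.
With the tool pointing down it reaches from about 400 to 925 mm from the base axis. Payload 4.1 kg.
Tool frame: the origin (TCP) lies between the finger pads; the fingertips stand ahead of it and the grasp point (between the pads) lies 3 mm ahead of it (nose_length is the z of the fingertips in the tool frame, in mm); z points along the fingers, y is the line along which they close (so a half turn about z gives the same grasp; the last joint's range is limited). The gripper opens to 85 mm and grips with 20 to 120 N. Pads are 22 mm wide; open, the fingers measure 114 mm over their backs; the gripper's body (76 mm by 85 mm) begins 54 mm behind the grasp point. The pads swing forward as they close: fully open they stand 13 mm farther back than shut.
Start: joints at [-1.213, 0.398, 0.045, 1.537, -0.019, 1.207, -0.051], TCP at [286.685, 583.397, 253.347] pointing down, gripper open.
Joint ranges: [-2.82, 2.82], [-0.49, 2.23], [-1.37, 1.46], [0, 2.46], [-1.36, 4.5], [0.23, 2], [-2.94, 2.94]. Speed limits (rad/s): [2.57, 2.57, 3.14, 3.14, 3.14, 3.14, 3.14].

## Interface

Orientations are given as a unit quaternion [w, x, y, z].
In Python, from station import observe, capture, close_job, nose_length gives the robot as it stands.
- The arm moves only by the tool arm_command, never from a script. Its argument "series" is a list that holds one entry, the list of rows, each a list of 7 numbers: the opening, from 0 (shut) to 1 (fully open), then the shift along the tool's x, y, z in mm, then the turn, a rotation vector about the tool's x, y, z in degrees. In form: [[[claw, dx, dy, dz, wx, wy, wz], ...]]. A call has 1 to 10 rows; each row shifts and turns the commanded pose from where the row before left it, along the tool's axes as they then stand; what a row does not reach is not made up. A row lasts 1/10 s, in which the tool goes at most 50 mm and 8.59 degrees, less where a joint would pass 70% of its speed; a pose out of reach is approached as far as the arm can. A call with a gripper value outside its range is refused whole. The fingers move at their own pace and stop on an object; "squeeze" is the grip in N (left out, the last holds). Time passes only in rows, so rows that do not move let the fingers close. It gives the time, the measured TCP pose, the force, the opening and the grip force at its end, in the units of the state.
- observe(): the state, without advancing time (a new reading comes with each control period).
- capture(name): name is "scene" or "top" or "wrist"; returns a dict with "pixels" (400x640x3 uint8, red, green, blue), "K" (3x3 intrinsics, pixels), "dist" ([k1, k2, p1, p2, k3] as OpenCV has them; the pictures are not rectified), "eye" and "attitude" of the camera in the world. Camera axes: x right, y down, z forward; pixel columns grow to the right and rows downward; lengths in mm; the calibration is good to about 2 mm. A picture is of the moment at which its call begins. There is no depth.
- close_job(): hands the job in; it is judged then, once.
The state is a dict: "time": time; "q": joint angles; "qd": joint speeds; "joint_efforts": joint torques, N m; "position": TCP position; "tcp_rot": TCP orientation; "contact_force": force on the tool from outside, world axes, zero at the start; "moment": the same for the moment, N m; "finger_gap": finger opening in mm; "grip_force": force on a finger pad.
Only numpy, scipy, OpenCV 4.12 (cv2) and the standard library are available. Lean on these libraries where they do the work, as an engineer would, in place of code of your own. Each camera call takes 0.05 s, during which the arm holds its last target. There are 200 camera calls.

## Working session

There is one attempt and no reset: what is moved stays moved. The work goes in short steps, Python scripts to look and compute and a tool call to move; the robot and the scene stay as the last step left them, time stands still between calls to the robot, and variables do not carry over. Pictures are saved under pics/ and viewed, at most 10 in all, crops included, and the job is handed in when it is done.

Besides the shell and the picture viewer there is one more tool, called after "Emit:" as name(argument=value, ...) on one line, values as JSON. arm_command: Moves the arm, as the interface text tells. Its arguments: {"type":"object","properties":{"series":{"type":"array","items":{"type":"array","items":{"type":"array","items":{"type":"number"}}}},"squeeze":{"type":"number"}},"required":["series"]}

```bash
mkdir -p pics; ls
cat > h.py <<'E'
import numpy as np, cv2
from station import observe, capture, close_job, nose_length
from scipy.spatial.transform import Rotation as R
def rot(q): return R.from_quat([q[1],q[2],q[3],q[0]]).as_matrix()
def att(c):
    a=np.array(c["attitude"],float); return a if a.shape==(3,3) else rot(a)
def snap(n,f):
    c=capture(n); cv2.imwrite(f"pics/{f}.png",c["pixels"][:,:,::-1]); 
    np.savez(f"pics/{f}.npz",**{k:np.array(v) for k,v in c.items()}); return c
def load(f): return dict(np.load(f"pics/{f}.npz"))
def ray(c,uv):
    p=cv2.undistortPoints(np.array([[uv]],float),np.array(c["K"],float),np.array(c["dist"],float))[0,0]
    return np.array(c["eye"],float),att(c)@np.array([p[0],p[1],1.])
def at_z(c,uv,z):
    e,d=ray(c,uv); return e+d*(z-e[2])/d[2]
def proj(c,P):
    A=att(c); rv=cv2.Rodrigues(A.T)[0]; t=-A.T@np.array(c["eye"],float)
    return cv2.projectPoints(np.array(P,float).reshape(-1,1,3),rv,t,np.array(c["K"],float),np.array(c["dist"],float))[0].reshape(-1,2)
def crop(f,u0,v0,w,h,s,out):
    im=cv2.imread(f"pics/{f}.png")[v0:v0+h,u0:u0+w]; cv2.imwrite(f"pics/{out}.png",cv2.resize(im,None,fx=s,fy=s,interpolation=cv2.INTER_CUBIC))
E
python3 - <<'E'
from h import *
for n in("scene","top"):
    c=snap(n,n+"0"); print(n,c["eye"],c["attitude"],c["K"],c["dist"])
print(observe(),nose_length)
E
```

```text
pics
scene [1075.16087298  377.92566634 1065.04895971] [-0.12295149  0.43675482  0.85580103 -0.24846079] [[482.84705902   0.         319.05081568]
 [  0.         482.84705902 202.85644785]
 [  0.           0.           1.        ]] [0.00641227 0.         0.         0.         0.        ]
top [ 446.45481608   18.03570377 1171.26091095] [ 0.04573558 -0.70151826  0.70962353 -0.04706214] [[386.21080463   0.         325.15226963]
 [  0.         386.21080463 203.10354559]
 [  0.           0.           1.        ]] [-0.0622247  0.         0.         0.         0.       ]
{'time': 0.1, 'q': array([-1.21298644,  0.39915915,  0.04501257,  1.53774723, -0.01872105,
        1.20688897, -0.0507164 ]), 'qd': array([-4.54657228e-04, -1.87129353e-03,  7.53149320e-06, -2.83346569e-03,
        4.73209285e-05, -9.60548496e-04,  5.28540115e-04]), 'joint_efforts': array([ 3.19688035e-03, -4.76256001e+01,  1.36996642e+00, -2.54951370e+01,
        1.20579466e-02,  5.06729222e-03,  1.61752169e-06]), 'position': array([286.43192885, 582.90206767, 252.34325424]), 'tcp_rot': array([-1.54529882e-04,  2.26370464e-01,  9.74040872e-01, -8.77182745e-04]), 'contact_force': array([-0.25896011,  0.5372274 , -0.09224955]), 'moment': array([-0.00198033,  0.01983039, -0.02487943]), 'grip_force': 0.0, 'finger_gap': 85.26434743765442} 22.0
```

View pics/top0.png

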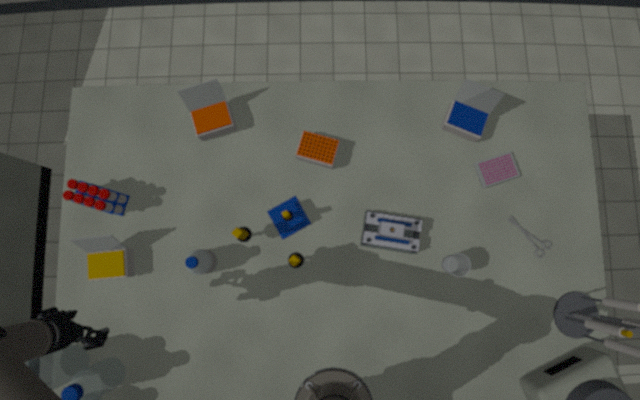

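View pics/scene0.png

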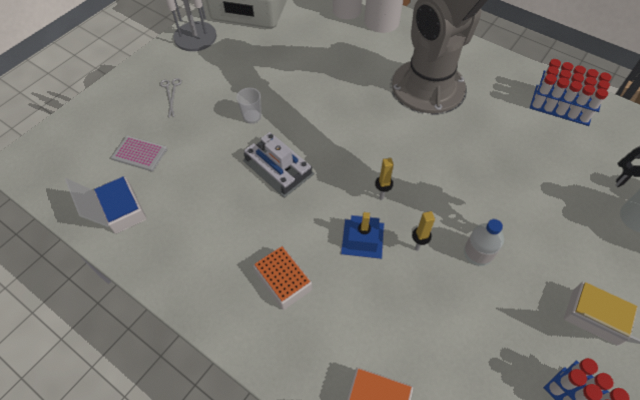

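The top view (robot base at 333,390) shows three yellow-handled punches: (287,214) in the blue rack, and loose ones at (242,233) and (295,260). In the scene view they are at (366,222), (425,227) and (387,175). The one in the rack looks the smallest and is the only one in the rack, so I'll confirm it with a crop.

Run:
```python
from h import *
a=cv2.imread("pics/scene0.png"); t=cv2.imread("pics/top0.png")
z=lambda im,u,v,w,h,s:cv2.resize(im[v:v+h,u:u+w],None,fx=s,fy=s,interpolation=cv2.INTER_CUBIC)
cv2.imwrite("pics/c1.png",np.vstack([np.hstack([z(a,330,150,114,114,3.5),z(a,235,120,114,114,3.5)])[:399], np.hstack([z(t,255,180,100,50,4)[:200,:399],z(t,345,200,100,50,4)[:200,:399]])]))
```

```text
(no output)
```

View pics/c1.png

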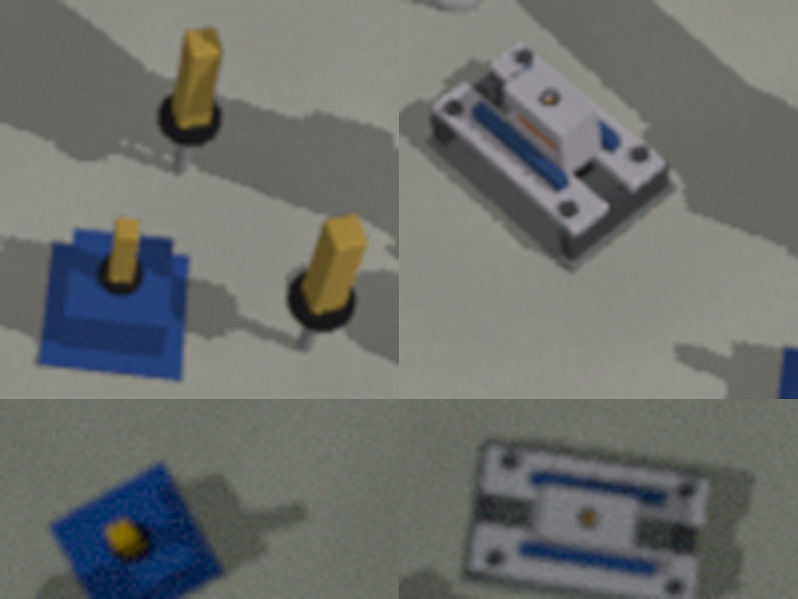

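The crop confirms it: the rack punch (scene 366,222) is clearly the smallest of the three. The yoke hole is at scene (278,148) and top (392,229.5).

Run:
```python
from h import *
s,t=load("scene0"),load("top0"); np.set_printoptions(precision=1,suppress=True)
print("handle top",at_z(s,(366.3,213.1),116),at_z(t,(285.5,213.9),116))
print("collar",at_z(s,(364.3,228),56))
print("hole",at_z(s,(277.9,147.7),95),at_z(t,(392,229.5),95))
# rack block top corners (scene crop) and deck corners in top crop
for uv in [(66,270),(172,270),(166,357),(50,352)]: print("rack",at_z(s,(330+uv[0]/3.5,150+uv[1]/3.5),50))
for uv in [(40,365),(182,380)]: print("foot",at_z(s,(330+uv[0]/3.5,150+uv[1]/3.5),3))
for uv in [(484,443),(708,480),(467,575),(697,598)]: print("deck",at_z(t,(345+(uv[0]-399)/4,200+(uv[1]-399)/4),45))
for uv in [(50,527),(163,463),(222,572)]: print("rackfoot",at_z(t,(255+uv[0]/4,180+(uv[1]-399)/4),3))
print("loose", at_z(s,(387,188),30),at_z(s,(422,238),30), "beaker",at_z(t,(455,268),0),at_z(t,(452,262),85),"bottle",at_z(t,(205,262),70))
r=rot(observe()["tcp_rot"]);print(r)
```

```text
handle top [554.9 125.5 116. ] [557.2 124.5 116. ]
collar [559.6 128.4  56. ]
hole [ 511.9 -170.    95. ] [ 512.1 -170.6   95. ]
rack [576.3  95.5  50. ]
rack [533.7 154.5  50. ]
rack [592.3 186.8  50. ]
rack [634.5 122.   50. ]
foot [626.5 110.3   3. ]
foot [578.4 196.3   3. ]
deck [ 570.4 -105.3   45. ]
deck [ 541.2 -269.5   45. ]
deck [474.2 -90.6  45. ]
deck [ 455.2 -257.8   45. ]
rackfoot [575.4 190.8   3. ]
rackfoot [623.7 104.6   3. ]
rackfoot [539.7  60.1   3. ]
loose [413.2 104.7  30. ] [487.9 250.1  30. ] beaker [ 399.  -374.9    0. ] [ 419.2 -338.7   85. ] bottle [427.1 358.2  70. ]
[[-0.9  0.4 -0. ]
 [ 0.4  0.9 -0. ]
 [-0.  -0.  -1. ]]
```

Emit:
arm_command(series=[[[1,-40,-26,0,0,0,0],[1,-40,-26,0,0,0,0],[1,-40,-26,0,0,0,0],[1,-40,-26,0,0,0,0],[1,-40,-26,0,0,0,0],[1,-40,-26,0,0,0,0],[1,-40,-26,0,0,0,0],[1,-40,-26,0,0,0,0],[1,-40,-26,0,0,0,0],[1,-40,-26,0,0,0,0]]])

```text
time: 1.1
position: [531.4, 171.8, 253.1]
tcp_rot: [-0.0, 0.226, 0.974, 0.0]
contact_force: [0.8, 0.4, 0.1]
finger_gap: 85.4
grip_force: 0.0
```

Emit:
arm_command(series=[[[1,-22,-16,0,0,0,0],[1,-22,-16,0,0,0,0],[1,0,0,0,0,0,0]]])

```text
time: 1.4
position: [557.8, 120.1, 253.0]
tcp_rot: [0.001, 0.23, 0.973, -0.001]
contact_force: [-0.2, 0.0, -0.8]
finger_gap: 85.4
grip_force: 0.0
```

Run:
```python
from h import *
c=snap("wrist","w1"); o=observe(); print(o["time"],o["position"],o["tcp_rot"],o["contact_force"],c["eye"],att(c))
crop("w1",0,0,640,400,1.25,"w1b")
```

```text
1.45 [556.80166347 123.01445906 252.92406065] [-1.26528979e-04  2.28608721e-01  9.73518248e-01 -5.07237903e-04] [0.27158887 0.01055158 0.3182507 ] [495.70897958 151.79023237 374.21419586] [[ 0.44860534  0.85868221  0.24782676]
 [ 0.89372182 -0.42982535 -0.12849701]
 [-0.00381588  0.27913263 -0.96024498]]
```

View pics/w1b.png

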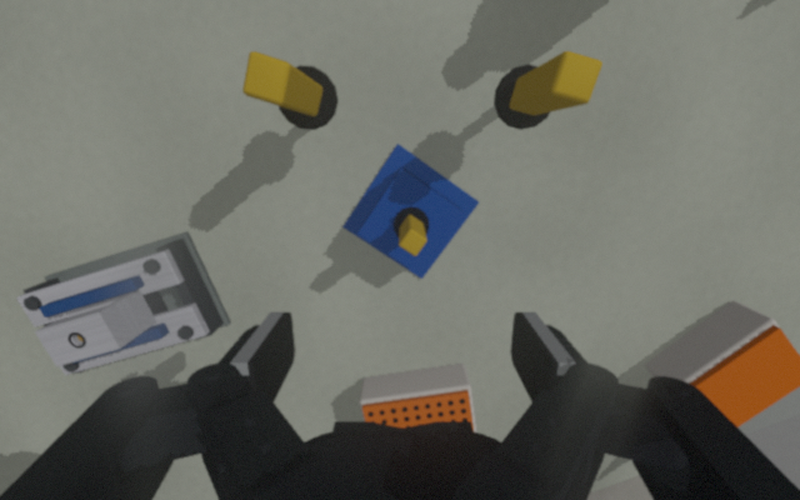

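The wrist view shows the rack punch at about (412,235) in the enlarged picture, with the stand hole at (77,340). I'll crop in to get the handle's yaw.

Run:
```python
from h import *
crop("w1",290,150,80,60,10,"c2")
```

```text
(no output)
```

View pics/c2.png

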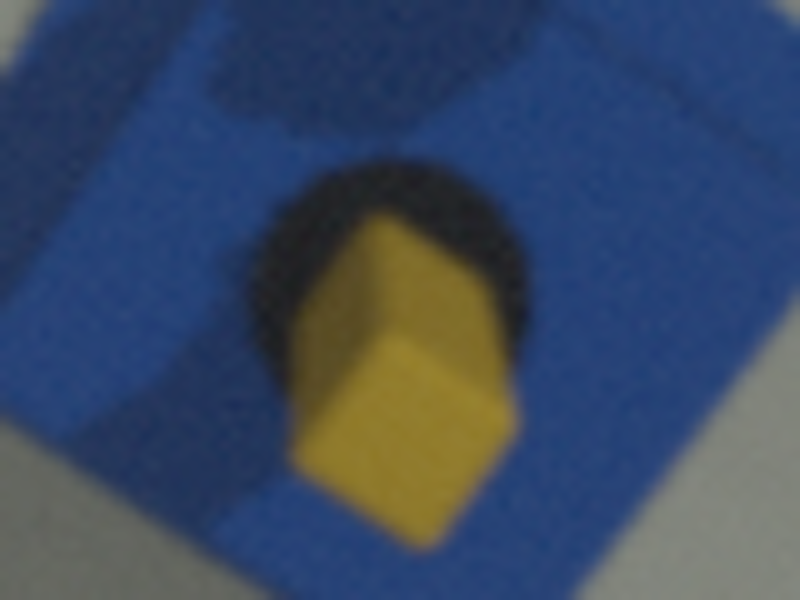

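The handle top's corners in the crop are (395,333), (520,420), (425,550) and (290,450), with the collar centred near (388,290).

Run:
```python
from h import *
c=load("w1"); np.set_printoptions(precision=1,suppress=True)
P=np.array([at_z(c,(290+u/10-.5,150+v/10-.5),116) for u,v in [(395,333),(520,420),(425,550),(290,450)]])
print(P,P.mean(0)); 
for i in range(4):
    d=P[(i+1)%4]-P[i]; print(np.linalg.norm(d),np.degrees(np.arctan2(d[1],d[0])))
print("collar",at_z(c,(290+38.8-.5,150+29-.5),56)); print("hole",at_z(c,(77/1.25-.4,340/1.25-.4),95))
x=rot(observe()["tcp_rot"]);print(x, np.degrees(np.arctan2(x[1,1],x[0,1])))
```

```text
[[549.9 130.6 116. ]
 [562.1 137.2 116. ]
 [569.3 124.1 116. ]
 [555.3 117.4 116. ]] [559.2 127.3 116. ]
13.86509659570371 28.059601992446762
14.876896325090332 -61.23259775563628
15.493810622941885 -154.14743045009504
14.350857152736998 112.3270173137628
collar [557.8 127.2  56. ]
hole [ 512.7 -171.9   95. ]
[[-0.9  0.4 -0. ]
 [ 0.4  0.9 -0. ]
 [ 0.  -0.  -1. ]] 63.56964645356714
```

Emit:
arm_command(series=[[[1,0,4,20,0,0,7.5],[1,0,0,20,0,0,7.5],[1,0,0,20,0,0,7.5],[1,0,0,20,0,0,7.5],[1,0,0,20,0,0,7.3],[1,0,0,0,0,0,0],[1,0,0,0,0,0,0]]])

```text
time: 2.15
position: [557.7, 130.3, 153.3]
tcp_rot: [-0.0, 0.524, 0.852, -0.0]
contact_force: [-0.2, 1.1, 0.7]
finger_gap: 85.1
grip_force: 0.0
```

Run:
```python
from h import *
np.set_printoptions(precision=2,suppress=True)
o=observe(); r=rot(o["tcp_rot"]); print(o["time"],o["position"],np.degrees(np.arctan2(r[1,1],r[0,1])),r.T@(np.array([558.3,126.8,81])-o["position"]),r[2])
c=snap("wrist","w2"); print(proj(c,[[558.3,126.8,116],[558.3,126.8,56]])); crop("w2",240,60,160,120,5,"c3")
```

```text
2.15 [557.69 130.32 153.27] 26.780588807617708 [-3.46 -1.   72.27] [ 0. -0. -1.]
[[319.21 246.09]
 [320.   213.5 ]]
```

View pics/c3.png

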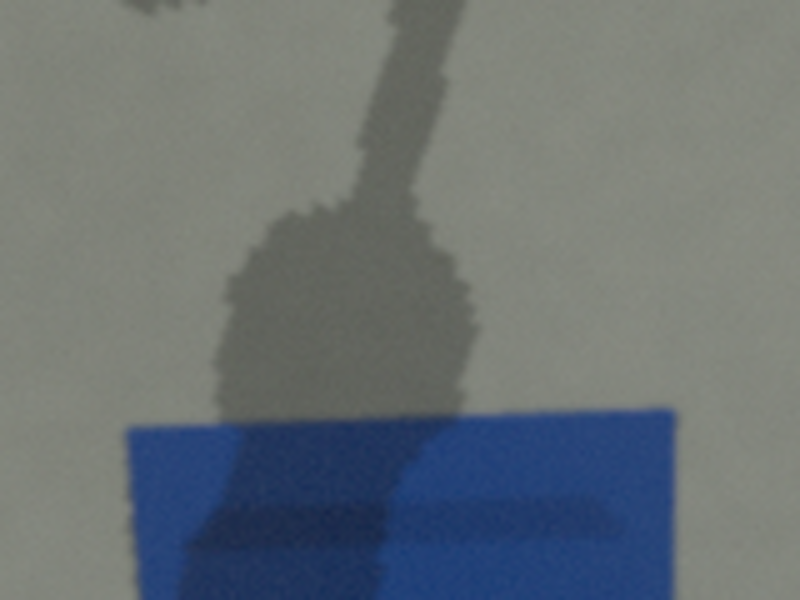

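That crop missed the handle and shows only the rack's edge and shadow. I'll segment the yellow numerically instead.

```bash
cat >> h.py <<'E'
def yellow(im,lo=(18,120,60),hi=(32,255,255)):
    m=cv2.inRange(cv2.cvtColor(im,cv2.COLOR_RGB2HSV),lo,hi)
    n,l,s,cn=cv2.connectedComponentsWithStats(m); return m,l,s,cn
E
python3 - <<'E'
from h import *
np.set_printoptions(precision=1,suppress=True)
c=load("w2"); im=c["pixels"]; m,l,s,cn=yellow(im)
for i in range(1,len(s)):
    if s[i,4]>60:
        print(s[i],cn[i]); ys,xs=np.where(l==i); V=im[ys,xs].max(1)
        print([ (y,xs[ys==y].min(),xs[ys==y].max(),int(im[y,xs[ys==y]].max(1).mean())) for y in range(ys.min(),ys.max()+1,2)])
E
```

```text
[ 311    0   54   36 1386] [336.4  14. ]
[(0, np.int64(311), np.int64(364), 84), (2, np.int64(311), np.int64(364), 85), (4, np.int64(311), np.int64(363), 84), (6, np.int64(312), np.int64(362), 84), (8, np.int64(313), np.int64(362), 84), (10, np.int64(314), np.int64(361), 84), (12, np.int64(314), np.int64(360), 85), (14, np.int64(315), np.int64(359), 85), (16, np.int64(316), np.int64(359), 84), (18, np.int64(317), np.int64(358), 85), (20, np.int64(317), np.int64(357), 84), (22, np.int64(318), np.int64(356), 84), (24, np.int64(319), np.int64(354), 84), (26, np.int64(320), np.int64(349), 84), (28, np.int64(320), np.int64(345), 82), (30, np.int64(321), np.int64(341), 82), (32, np.int64(322), np.int64(336), 81), (34, np.int64(323), np.int64(331), 79)]
[   0  156  160   88 7307] [ 70.8 197. ]
[(156, np.int64(140), np.int64(143), 85), (158, np.int64(132), np.int64(146), 116), (160, np.int64(124), np.int64(147), 117), (162, np.int64(114), np.int64(148), 116), (164, np.int64(108), np.int64(149), 116), (166, np.int64(99), np.int64(150), 116), (168, np.int64(90), np.int64(151), 116), (170, np.i
[... 1940 characters left out ...]
4(309), np.int64(333), 126), (227, np.int64(309), np.int64(333), 127), (229, np.int64(309), np.int64(333), 128), (231, np.int64(309), np.int64(333), 129), (233, np.int64(309), np.int64(333), 134), (235, np.int64(308), np.int64(333), 150), (237, np.int64(308), np.int64(333), 147), (239, np.int64(308), np.int64(333), 143), (241, np.int64(308), np.int64(333), 143), (243, np.int64(309), np.int64(334), 142), (245, np.int64(309), np.int64(334), 143), (247, np.int64(309), np.int64(334), 142), (249, np.int64(309), np.int64(334), 141), (251, np.int64(309), np.int64(334), 141), (253, np.int64(309), np.int64(334), 141), (255, np.int64(309), np.int64(334), 140), (257, np.int64(310), np.int64(332), 129)]
```

Run:
```python
from h import *
np.set_printoptions(precision=2,suppress=True)
c=load("w2"); P=at_z(c,(321.3,246),116)
o=observe(); r=rot(o["tcp_rot"]); print(o["time"],o["position"],P,r.T@(P-o["position"]))
a,b=at_z(c,(308.5,236),116),at_z(c,(309.5,255),116);d=a-b;print(d,np.degrees(np.arctan2(d[1],d[0])),np.degrees(np.arctan2(r[1,0],r[0,0])))
```

```text
2.2 [558.39 130.15 154.05] [559.36 127.4  116.  ] [-2.91 -0.41 38.05]
[-5.83 10.6   0.  ] 118.80488074662946 116.73640395261174
```

Emit:
arm_command(series=[[[1,-1.5,-0.2,15,0,0,0],[1,-1.5,-0.2,15,0,0,0],[1,0,0,15,0,0,0],[1,0,0,15,0,0,0],[1,0,0,10,0,0,0],[1,0,0,0,0,0,0],[0,0,0,0,0,0,0],[0,0,0,0,0,0,0],[0,0,0,0,0,0,0]]], squeeze=60)

```text
time: 3.1
position: [559.7, 126.4, 84.0]
tcp_rot: [0.0, 0.526, 0.851, 0.001]
contact_force: [0.4, 0.0, 0.1]
finger_gap: 44.0
grip_force: 0.0
```

Emit:
arm_command(series=[[[0,0,0,0,0,0,0],[0,0,0,0,0,0,0],[0,0,0,0,0,0,0],[0,0,0,0,0,0,0],[0,0,0,0,0,0,0]]])

```text
time: 3.6
position: [559.5, 126.4, 83.9]
tcp_rot: [0.0, 0.526, 0.851, 0.0]
contact_force: [-0.9, -0.7, 5.2]
finger_gap: 15.0
grip_force: 58.9
```

Emit:
arm_command(series=[[[0,0,0,-2,0,0,0],[0,0,0,-5,0,0,0],[0,0,0,-10,0,0,0],[0,0,0,-18,0,0,0],[0,0,0,-20,0,0,0],[0,0,0,-25,0,0,0],[0,0,0,-25,0,0,0],[0,0,0,-25,0,0,0],[0,0,0,0,0,0,0],[0,0,0,0,0,0,0]]])

```text
time: 4.6
position: [559.0, 126.2, 213.5]
tcp_rot: [0.0, 0.526, 0.85, 0.0]
contact_force: [0.2, 0.4, -2.2]
finger_gap: 15.0
grip_force: 58.6
```

Run:
```python
from h import *
np.set_printoptions(precision=2,suppress=True)
o=observe(); r=rot(o["tcp_rot"]); print(o); print(r)
for z in ([512.2,-171,0],): print(r.T@(np.array(z)-o["position"]))
```

```text
{'time': 4.6, 'q': array([-0.64,  0.32,  0.43,  1.78, -0.15,  1.07,  0.3 ]), 'qd': array([ 0.  ,  0.03, -0.01,  0.03, -0.  ,  0.  ,  0.  ]), 'joint_efforts': array([  0.09, -40.6 ,   4.49, -25.51,   0.03,  -0.07,  -0.  ]), 'position': array([559.03, 126.24, 213.53]), 'tcp_rot': array([0.  , 0.53, 0.85, 0.  ]), 'contact_force': array([ 0.18,  0.36, -2.18]), 'moment': array([-0.04, -0.01,  0.  ]), 'grip_force': 58.624863624572754, 'finger_gap': 15.01266765777781}
[[-0.45  0.89  0.  ]
 [ 0.89  0.45  0.  ]
 [ 0.    0.   -1.  ]]
[-245.07 -174.82  213.36]
```

Emit:
arm_command(series=[[[0,-20,-14,0,0,0,0],[0,-31,-22,0,0,0,0],[0,-34,-24,0,0,0,0],[0,-34,-24,0,0,0,0],[0,-34,-24,0,0,0,0],[0,-34,-24,0,0,0,0],[0,-34,-24,0,0,0,0],[0,-24,-19,10,0,0,0],[0,0,0,10,0,0,0],[0,0,0,5,0,0,0]]])

```text
time: 5.6
position: [510.2, -171.2, 186.0]
tcp_rot: [-0.002, 0.527, 0.85, -0.001]
contact_force: [0.3, -0.2, -2.9]
finger_gap: 15.6
grip_force: 58.7
```

Emit:
arm_command(series=[[[0,0,0,0,0,0,0],[0,0,0,0,0,0,0]]])

```text
time: 5.8
position: [512.3, -169.5, 187.8]
tcp_rot: [-0.001, 0.525, 0.851, 0.0]
contact_force: [0.3, -1.2, -1.6]
finger_gap: 15.2
grip_force: 58.7
```

Run:
```python
from h import *
np.set_printoptions(precision=2,suppress=True)
o=observe(); r=rot(o["tcp_rot"]); print(o["time"],o["position"],o["finger_gap"],o["contact_force"]); print(r)
c=snap("wrist","w3"); p=o["position"]; z=r[:,2]
print(proj(c,[p+79*z,p+34*z,[512.4,-171,95]]))
crop("w3",240,90,160,120,5,"c4")
```

```text
5.8 [ 512.3 -169.5  187.8] 15.214570773632625 [ 0.3  -1.17 -1.57]
[[-0.45  0.89 -0.  ]
 [ 0.89  0.45  0.  ]
 [ 0.   -0.   -1.  ]]
[[321.21 217.  ]
 [320.95 242.99]
 [320.55 212.88]]
```

View pics/c4.png

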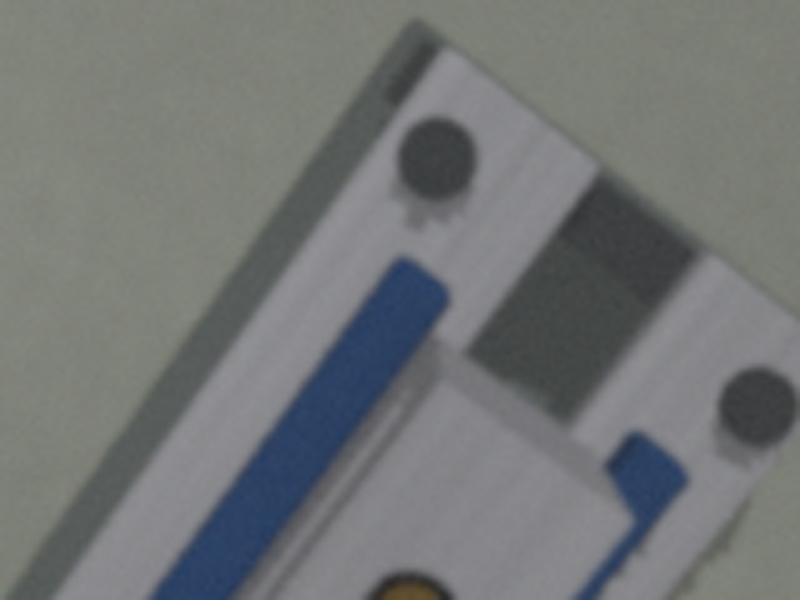

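The picture shows the yoke from close up, with the brass-filled hole at the crop's bottom edge (about 408,605). I'll make one more crop centred on the tip.

Run:
```python
from h import *
crop("w3",285,195,80,60,10,"c5")
```

```text
(no output)
```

View pics/c5.png

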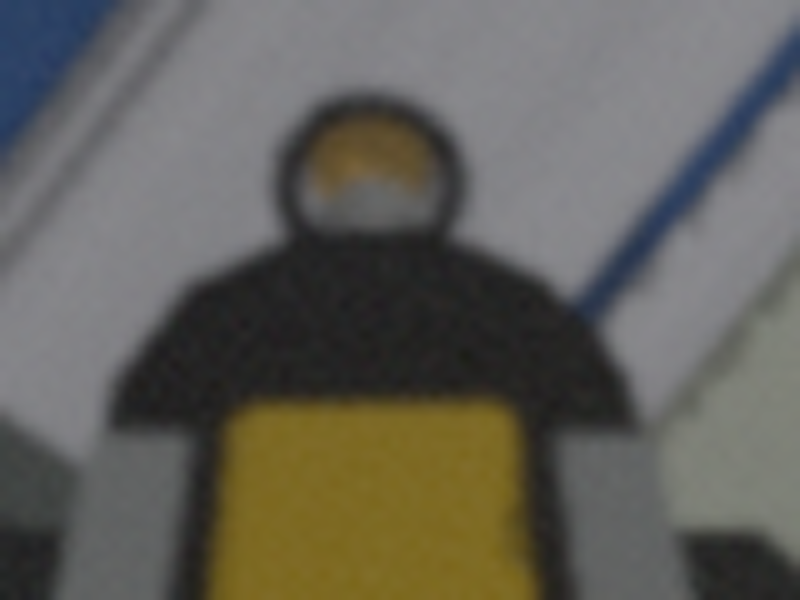

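The dark ring around the hole spans crop u 275–465 with its top at v 95. The end of the nose sits over it, centred at u≈374 with its far edge at v≈180. I'll fit both.

Run:
```python
from h import *
np.set_printoptions(precision=2,suppress=True)
c=load("w3"); o=observe(); r=rot(o["tcp_rot"]); p=o["position"]; print(p)
mp=lambda U,V:((U+.5)/10-.5+285,(V+.5)/10-.5+195)
L,Rr,T=at_z(c,mp(275,185),95),at_z(c,mp(465,185),95),at_z(c,mp(370,95),95)
tl=lambda P:r.T@(P-p)
print("ring L,R,T tool",tl(L),tl(Rr),tl(T)," inner ",tl(at_z(c,mp(300,185),95)),tl(at_z(c,mp(440,185),95)),tl(at_z(c,mp(370,112),95)))
for z in (107,108.8,110): print("tip far",tl(at_z(c,mp(373,180),z)),"sides",tl(at_z(c,mp(308,215),z))[1],tl(at_z(c,mp(437,215),z))[1])
print("hole", (L+Rr)/2, at_z(c,mp(370,190),95))
```

```text
[ 512.51 -169.76  188.2 ]
ring L,R,T tool [-1.24 -7.16 93.19] [-1.24  7.34 93.2 ] [ 5.93  0.1  93.2 ]  inner  [-1.24 -5.25 93.2 ] [-1.24  5.44 93.2 ] [ 4.58  0.1  93.2 ]
tip far [ 3.13  0.35 81.2 ] sides -4.3518049804650465 4.968173854095814
tip far [ 3.73  0.35 79.4 ] sides -4.306508329083251 4.930485106519833
tip far [ 4.13  0.35 78.2 ] sides -4.276310561495396 4.905359274802542
hole [ 513.14 -170.78   95.  ] [ 513.32 -171.14   95.  ]
```

Emit:
arm_command(series=[[[0,-0.6,-0.1,4,0,0,0],[0,-0.6,-0.1,4,0,0,0],[0,0,0,2,0,0,0],[0,0,0,0,0,0,0],[0,0,0,0,0,0,0]]])

```text
time: 6.35
position: [512.4, -172.3, 178.3]
tcp_rot: [-0.0, 0.526, 0.85, 0.0]
contact_force: [0.1, -0.1, -2.3]
finger_gap: 15.0
grip_force: 58.7
```

Run:
```python
from h import *
np.set_printoptions(precision=2,suppress=True)
o=observe(); r=rot(o["tcp_rot"]); print(o["time"],o["position"],o["finger_gap"],o["contact_force"]); print(r)
c=snap("wrist","w4"); p=o["position"]; z=r[:,2]
print(proj(c,[p+79*z,p+34*z,[512.4,-171,95]]))
crop("w4",302,200,40,30,20,"c6")
```

```text
6.35 [ 512.38 -172.31  178.27] 15.031750638132197 [ 0.1  -0.11 -2.32]
[[-0.45  0.89  0.  ]
 [ 0.89  0.45  0.  ]
 [ 0.    0.   -1.  ]]
[[321.18 217.05]
 [320.93 243.04]
 [322.02 213.6 ]]
```

View pics/c6.png

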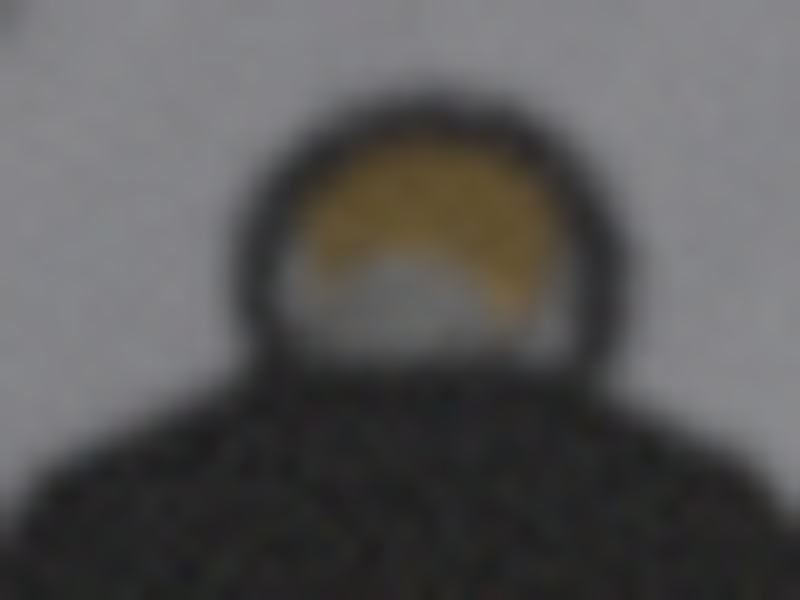

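The hole's ring is centred at crop (432,283) and the nose at u≈402. Corrected for height, the nose lies at v≈285. So the shift needed is +1.1 mm along tool y, with x already good.

Emit:
arm_command(series=[[[0,0,0.6,1,0,0,0],[0,0,0.5,1,0,0,0],[0,0,0,1,0,0,0],[0,0,0,0.5,0,0,0],[0,0,0,0.5,0,0,0],[0,0,0,0.5,0,0,0]]])

```text
time: 7.0
position: [513.4, -171.8, 173.8]
tcp_rot: [0.0, 0.526, 0.85, 0.0]
contact_force: [0.1, -0.1, -1.7]
finger_gap: 15.6
grip_force: 58.7
```

Emit:
arm_command(series=[[[0,0,0,0.5,0,0,0],[0,0,0,0.5,0,0,0],[0,0,0,0.5,0,0,0],[0,0,0,0.5,0,0,0]]])

```text
time: 7.4
position: [513.4, -171.8, 171.8]
tcp_rot: [0.0, 0.526, 0.851, 0.0]
contact_force: [-0.2, 0.8, -0.9]
finger_gap: 15.2
grip_force: 58.7
```

Emit:
arm_command(series=[[[0,0,0,0.5,0,0,0],[0,0,0,0.5,0,0,0],[0,0,0,0.5,0,0,0],[0,0,0,0.5,0,0,0],[0,0,0,0.5,0,0,0],[0,0,0,0.5,0,0,0]]])

```text
time: 8.0
position: [513.3, -171.8, 168.7]
tcp_rot: [-0.0, 0.526, 0.85, 0.0]
contact_force: [0.0, -0.2, -1.8]
finger_gap: 15.0
grip_force: 58.7
```

Emit:
arm_command(series=[[[0,0,0,0.5,0,0,0],[0,0,0,0.5,0,0,0],[0,0,0,0.5,0,0,0],[0,0,0,0.5,0,0,0],[0,0,0,0.5,0,0,0]]])

```text
time: 8.5
position: [513.6, -172.0, 167.5]
tcp_rot: [0.0, 0.526, 0.85, 0.0]
contact_force: [-3.5, 0.3, 7.0]
finger_gap: 15.7
grip_force: 59.8
```

Emit:
arm_command(series=[[[0,0,0,0.5,0,0,0],[0,0,0,0.5,0,0,0],[0,0,0,0.5,0,0,0]]])

```text
time: 8.8
position: [513.6, -172.0, 166.0]
tcp_rot: [0.0, 0.526, 0.85, 0.0]
contact_force: [-3.2, 1.3, 7.2]
finger_gap: 15.2
grip_force: 59.8
```

Emit:
arm_command(series=[[[0,0,0,0.5,0,0,0],[0,0,0,0.5,0,0,0],[0,0,0,0.5,0,0,0]]])

```text
time: 9.1
position: [513.6, -172.0, 164.5]
tcp_rot: [0.0, 0.526, 0.85, 0.0]
contact_force: [-3.1, 1.2, 8.0]
finger_gap: 15.1
grip_force: 59.8
```

Emit:
arm_command(series=[[[0,0.2,-0.2,0.6,0,0,0],[0,0,0,0.6,0,0,0],[0,0,0,0.6,0,0,0],[0,0,0,0.6,0,0,0],[0,0,0,0.6,0,0,0],[0,0,0,0.6,0,0,0],[0,0,0,0.6,0,0,0],[0,0,0,0.6,0,0,0]]])

```text
time: 9.9
position: [513.5, -172.0, 159.8]
tcp_rot: [0.0, 0.526, 0.85, 0.0]
contact_force: [-2.0, 0.8, 7.3]
finger_gap: 14.9
grip_force: 59.8
```

Emit:
arm_command(series=[[[0,0,0,0.6,0,0,0],[0,0,0,0.6,0,0,0],[0,0,0,0.6,0,0,0],[0,0,0,0.6,0,0,0],[0,0,0,0.6,0,0,0],[0,0,0,0.6,0,0,0],[0,0,0,0.6,0,0,0],[0,0,0,0.6,0,0,0]]])

```text
time: 10.7
position: [513.5, -172.0, 155.0]
tcp_rot: [0.0, 0.526, 0.85, 0.0]
contact_force: [-2.3, 0.3, 7.1]
finger_gap: 15.0
grip_force: 59.8
```

Emit:
arm_command(series=[[[0,0,0,0.6,0,0,0],[0,0,0,0.6,0,0,0],[0,0,0,0.6,0,0,0],[0,0,0,0.6,0,0,0],[0,0,0,0.6,0,0,0],[0,0,0,0.6,0,0,0],[0,0,0,0.6,0,0,0],[0,0,0,0.6,0,0,0]]])

```text
time: 11.5
position: [513.5, -171.9, 150.1]
tcp_rot: [0.0, 0.526, 0.85, 0.0]
contact_force: [-3.3, 1.1, 7.7]
finger_gap: 15.6
grip_force: 59.8
```

Steady at about 9 N on the pin. About 7 mm remains, so I'll go on in shorter steps.

Emit:
arm_command(series=[[[0,0,0,0.5,0,0,0],[0,0,0,0.5,0,0,0],[0,0,0,0.5,0,0,0],[0,0,0,0.5,0,0,0],[0,0,0,0.5,0,0,0],[0,0,0,0.5,0,0,0],[0,0,0,0.5,0,0,0],[0,0,0,0.5,0,0,0]]])

```text
time: 12.3
position: [513.5, -172.0, 146.1]
tcp_rot: [0.0, 0.526, 0.85, 0.0]
contact_force: [-1.9, 0.3, 7.0]
finger_gap: 15.4
grip_force: 59.8
```

Emit:
arm_command(series=[[[0,0,0,0.5,0,0,0],[0,0,0,0.5,0,0,0]]])

```text
time: 12.5
position: [513.6, -171.9, 145.1]
tcp_rot: [0.0, 0.526, 0.85, 0.0]
contact_force: [-2.3, 0.8, 6.2]
finger_gap: 15.7
grip_force: 59.8
```

Emit:
arm_command(series=[[[0,0,0,0.5,0,0,0],[0,0,0,0.5,0,0,0]]])

```text
time: 12.7
position: [513.5, -172.0, 144.1]
tcp_rot: [0.0, 0.526, 0.85, 0.0]
contact_force: [-1.8, 1.5, 8.0]
finger_gap: 15.5
grip_force: 59.8
```

Emit:
arm_command(series=[[[0,0,0,0.4,0,0,0],[0,0,0,0.4,0,0,0]]])

```text
time: 12.9
position: [513.5, -171.9, 143.3]
tcp_rot: [0.0, 0.526, 0.85, 0.0]
contact_force: [-2.2, 1.0, 7.3]
finger_gap: 15.1
grip_force: 59.8
```

Emit:
arm_command(series=[[[0,0,0,0.3,0,0,0],[0,0,0,0.3,0,0,0]]])

```text
time: 13.1
position: [513.5, -171.9, 142.7]
tcp_rot: [0.0, 0.526, 0.85, 0.0]
contact_force: [-2.1, -1.1, 8.6]
finger_gap: 15.7
grip_force: 59.9
```

Emit:
arm_command(series=[[[0,0,0,0.3,0,0,0]]])

```text
time: 13.2
position: [513.6, -172.0, 142.7]
tcp_rot: [0.0, 0.526, 0.85, 0.001]
contact_force: [-2.9, 1.0, 10.7]
finger_gap: 15.1
grip_force: 60.2
```

Emit:
arm_command(series=[[[0,0,0,0.3,0,0,0]]])

```text
time: 13.3
position: [513.7, -172.0, 142.6]
tcp_rot: [0.0, 0.526, 0.85, 0.001]
contact_force: [-2.2, 0.9, 11.9]
finger_gap: 15.4
grip_force: 60.4
```

Emit:
arm_command(series=[[[0,0,0,0.3,0,0,0]]])

```text
time: 13.4
position: [513.7, -172.1, 142.6]
tcp_rot: [0.0, 0.526, 0.85, 0.001]
contact_force: [-4.2, 0.5, 13.7]
finger_gap: 15.2
grip_force: 60.6
```

The force rose to about 15 N with no more travel, at exactly the expected depth, so the pin head is seated. Retracting.

Emit:
arm_command(series=[[[0,0,0,-3,0,0,0],[0,0,0,-6,0,0,0],[0,0,0,-8,0,0,0],[0,0,0,-10,0,0,0],[0,0,0,-10,0,0,0],[0,0,0,-12,0,0,0],[0,0,0,-12,0,0,0],[0,0,0,-10,0,0,0],[0,0,0,0,0,0,0],[0,0,0,0,0,0,0]]])

```text
time: 14.4
position: [513.1, -171.6, 211.7]
tcp_rot: [0.0, 0.526, 0.851, 0.0]
contact_force: [0.5, -0.4, -2.2]
finger_gap: 15.4
grip_force: 58.7
```

Run:
```python
from h import *
np.set_printoptions(precision=2,suppress=True)
o=observe(); r=rot(o["tcp_rot"]); print(o["position"],o["tcp_rot"]); print(r.T@(np.array([559.5,126.4,213])-o["position"]))
c=snap("wrist","w5"); m,l,s,cn=yellow(c["pixels"])
for i in range(1,len(s)):
    if s[i,4]>60: print(s[i],cn[i])
c=load("w3"); m,l,s,cn=yellow(c["pixels"])
for i in range(1,len(s)):
    if s[i,4]>60: print("w3",s[i],cn[i])
```

```text
[ 513.1  -171.6   211.73] [0.   0.53 0.85 0.  ]
[245.88 174.65  -1.17]
[ 299  235   46  101 3970] [321.67 288.1 ]
w3 [ 299  235   46  101 3970] [321.7  288.18]
```

Emit:
arm_command(series=[[[0,20,14,0,0,0,0],[0,31,22,0,0,0,0],[0,34,24,0,0,0,0],[0,34,24,0,0,0,0],[0,34,24,0,0,0,0],[0,34,24,0,0,0,0],[0,34,24,0,0,0,0],[0,24.8,18.6,0,0,0,0],[0,0,0,0,0,0,0],[0,0,0,0,0,0,0]]])

```text
time: 15.45
position: [558.9, 126.7, 210.6]
tcp_rot: [-0.0, 0.525, 0.851, -0.001]
contact_force: [0.4, -0.5, -1.4]
finger_gap: 14.9
grip_force: 58.7
```

Emit:
arm_command(series=[[[0,0,0,20,0,0,0],[0,0,0,20,0,0,0],[0,0,0,20,0,0,0],[0,0,0,10,0,0,0],[0,0,0,0,0,0,0],[0,0,0,0,0,0,0]]])

```text
time: 16.05
position: [560.0, 125.4, 142.1]
tcp_rot: [0.0, 0.527, 0.85, 0.0]
contact_force: [-0.2, -0.0, -0.5]
finger_gap: 15.1
grip_force: 58.8
```

Emit:
arm_command(series=[[[0,1,0,4,0,0,0],[0,0,0,4,0,0,0],[0,0,0,2,0,0,0],[0,0,0,0,0,0,0]]])

```text
time: 16.45
position: [558.8, 127.1, 131.4]
tcp_rot: [-0.0, 0.526, 0.851, -0.0]
contact_force: [-0.5, 0.5, -2.5]
finger_gap: 15.3
grip_force: 58.8
```

Emit:
arm_command(series=[[[0,0,0,1,0,0,0],[0,0,0,1,0,0,0],[0,0,0,1,0,0,0],[0,0,0,1,0,0,0],[0,0,0,1,0,0,0],[0,0,0,1,0,0,0]]])

```text
time: 17.05
position: [559.1, 127.1, 125.5]
tcp_rot: [0.0, 0.526, 0.851, 0.0]
contact_force: [0.5, 0.6, -1.4]
finger_gap: 14.9
grip_force: 58.8
```

Tip is below the rack's face with no contact, so it is in the hole. Lowering.

Emit:
arm_command(series=[[[0,0,0,3,0,0,0],[0,0,0,4,0,0,0],[0,0,0,5,0,0,0],[0,0,0,5,0,0,0],[0,0,0,5,0,0,0],[0,0,0,5,0,0,0],[0,0,0,5,0,0,0],[0,0,0,3,0,0,0],[0,0,0,0,0,0,0]]])

```text
time: 17.95
position: [558.7, 127.1, 90.1]
tcp_rot: [-0.0, 0.526, 0.85, -0.0]
contact_force: [0.9, 0.7, -2.4]
finger_gap: 15.2
grip_force: 58.8
```

Emit:
arm_command(series=[[[0,0,0,1,0,0,0],[0,0,0,1,0,0,0],[0,0,0,1,0,0,0],[0,0,0,1,0,0,0]]])

```text
time: 18.35
position: [559.2, 127.1, 86.7]
tcp_rot: [0.0, 0.526, 0.85, 0.0]
contact_force: [-0.8, 0.6, -0.5]
finger_gap: 15.2
grip_force: 58.8
```

Emit:
arm_command(series=[[[0,0,0,0.5,0,0,0],[0,0,0,0.5,0,0,0],[0,0,0,0.5,0,0,0]]])

```text
time: 18.65
position: [559.1, 127.1, 85.1]
tcp_rot: [0.0, 0.526, 0.851, 0.0]
contact_force: [0.0, -0.7, -1.7]
finger_gap: 15.1
grip_force: 58.8
```

Emit:
arm_command(series=[[[0,0,0,0.5,0,0,0],[0,0,0,0.5,0,0,0]]])

```text
time: 18.85
position: [559.1, 127.1, 84.1]
tcp_rot: [0.0, 0.526, 0.851, 0.0]
contact_force: [-1.2, 0.1, -1.9]
finger_gap: 15.7
grip_force: 58.8
```

Emit:
arm_command(series=[[[0,0,0,0.4,0,0,0],[0,0,0,0.4,0,0,0]]])

```text
time: 19.05
position: [559.1, 127.1, 83.9]
tcp_rot: [-0.0, 0.526, 0.85, 0.0]
contact_force: [-2.2, -0.2, 6.3]
finger_gap: 15.1
grip_force: 59.5
```

Emit:
arm_command(series=[[[0,0,0,0.4,0,0,0],[0,0,0,0,0,0,0]]])

```text
time: 19.25
position: [559.1, 127.1, 83.9]
tcp_rot: [-0.0, 0.526, 0.85, 0.0]
contact_force: [-3.1, -0.3, 6.0]
finger_gap: 15.0
grip_force: 59.9
```

The collar is on the rack. Ease the load, open and withdraw.

Emit:
arm_command(series=[[[0,0,0,-0.8,0,0,0],[0,0,0,0,0,0,0],[0.3,0,0,0,0,0,0],[0.4,0,0,0,0,0,0],[0.8,0,0,0,0,0,0],[1,0,0,0,0,0,0],[1,0,0,0,0,0,0],[1,0,0,0,0,0,0],[1,0,0,0,0,0,0],[1,0,0,0,0,0,0]]], squeeze=20)

```text
time: 20.25
position: [559.1, 127.1, 83.7]
tcp_rot: [0.0, 0.526, 0.85, 0.0]
contact_force: [0.2, 0.1, -1.0]
finger_gap: 85.6
grip_force: 0.0
```

Emit:
arm_command(series=[[[1,0,0,-10,0,0,0],[1,0,0,-20,0,0,0],[1,0,0,-25,0,0,0],[1,0,0,-25,0,0,0],[1,0,0,-25,0,0,0],[1,0,0,-25,0,0,0],[1,0,0,-25,0,0,0],[1,0,0,-15,0,0,0],[1,0,0,0,0,0,0],[1,0,0,0,0,0,0]]])

```text
time: 21.25
position: [558.9, 127.1, 253.8]
tcp_rot: [0.0, 0.526, 0.85, 0.0]
contact_force: [-0.1, 0.3, -0.8]
finger_gap: 85.6
grip_force: 0.0
```

Run:
```python
from h import *
o=observe(); print(o["time"],o["position"],o["finger_gap"],o["contact_force"])
c=snap("wrist","w6"); snap("scene","s6"); p=proj(c,[[559.1,127.1,80]])[0]; print(p)
z=lambda f,u,v,w,h,s:cv2.resize(cv2.imread(f"pics/{f}.png")[v:v+h,u:u+w],None,fx=s,fy=s,interpolation=cv2.INTER_CUBIC)
u,v=int(p[0])-50,int(p[1])-60
cv2.imwrite("pics/f.png",np.hstack([z("w6",u,v,100,140,4)[:560,:400],z("s6",240,110,100,140,4)[:560,:400]]))
```

```text
21.25 [558.86847386 127.05234315 253.80619626] 85.6014784869678 [-0.10317707  0.26535495 -0.79219748]
[321.65640399 186.60472137]
```

View pics/f.png

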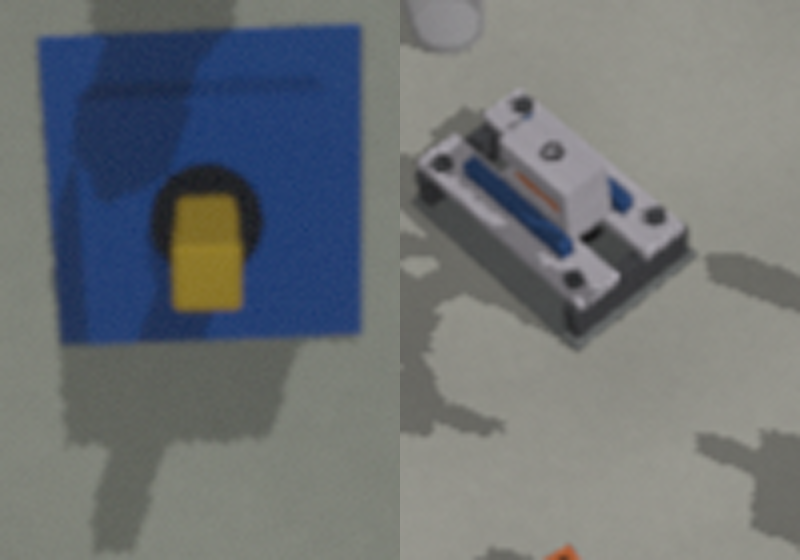

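The punch stands upright in the rack with its collar down at about (207,225), and the yoke hole at (553,152) no longer shows brass near its top. Handing in.

```bash
python3 -c "
from station import close_job; print(close_job())"
```

```text
the job is handed in; nothing more can be done
None
```

The pin was driven down until the force rose with no further travel, at the depth expected for its head on the pad; the highest reading was about 15 N. The punch is back upright in its rack hole, released, and the job was handed in at about 21 s; no verdict came back.

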